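# Put the washstand things back in their holders

### The job

The washstand has been wiped down: put each of the four things back in the holder that matches it, standing upright and flat on the holder's floor - the rust-brown tumbler in the round rust-brown coaster, the black soap dispenser in the square black tray, the green soap box in the oblong green dish, and the blue shaver in the round blue charging cradle, turned so that the orange rib at its foot drops into the cradle's notch. Set each thing down rather than dropping it, let go of everything, and leave the cream jar and the plant pot where they are.

Things in the scene. Friction and masses are not known exactly. Their poses are not given: they have to be found in the camera images.
- tumbler_mid (a point): Rust-brown straight open tumbler, 62 mm outside diameter, 85 mm tall, wall 4 mm, standing upright on the worktop. The point is on its axis, half-way up (42.5 mm above its foot). z up along its axis; its yaw has no meaning.
- dispenser_mid (a point): Black soap dispenser: square body 50 x 50 mm in plan and 66 mm tall, with a thin steel pump on top (to 92 mm), which stays inside the plan of the body. The point is on the axis, half-way up the whole (46 mm above its foot, on the body). z up; x and y are square to the body's faces; the pump's short spout points to +x. Either way round, or a quarter turn, fits its tray.
- soap_box_mid (a point): Closed green soap box with a white seam, 85 mm (its x) x 55 mm (its y) x 45 mm tall. The point is its centre, 22.5 mm above its underside. Grip it across the 55 mm. It fits its dish either way round.
- shaver_mid (a point): Blue upright electric shaver with a steel head, 100 mm tall: round foot 44 mm in diameter up to 24 mm above the underside, narrowing to a straight round handle 40 mm in diameter from 30 to 78 mm, the head above it slimmer (38 mm). An orange rib 8 mm wide and 20 mm tall stands out at the foot along the shaver's +x, reaching 38 mm from its axis. The point is on the axis, half-way up (50 mm above the underside). z up.
- coaster: Fixed round rust-brown coaster for the tumbler: floor 4 mm above the worktop, recess 76 mm in diameter, rim top 12 mm above the worktop, outside diameter 88 mm. Origin: centre of its underside, on the worktop. z up; yaw has no meaning.
- square_tray: Fixed square tray for the dispenser, black rim and dark grey floor: floor 4 mm above the worktop, recess 62 x 62 mm, rim top 12 mm above the worktop, outside 72 x 72 mm. Origin: centre of its underside, on the worktop. x and y along its sides.
- soap_dish: Fixed oblong green dish for the soap box: floor 4 mm above the worktop, recess 97 mm (its x) x 67 mm (its y), rim top 12 mm above the worktop, outside 107 x 77 mm. The rim has an open gap 54 mm long in the middle of each long side, where fingers can go down to the floor. Origin: centre of its underside, on the worktop.
- charging_cradle: Fixed charging cradle for the shaver: white disc 96 mm in diameter whose top, the floor, is 4 mm above the worktop, with a blue ring wall on it (inside diameter 56 mm, top 16 mm above the worktop, 6 mm thick). The ring has one open notch 20 mm wide at the cradle's +x, with an orange patch on the floor there; the shaver's orange rib goes into it. Origin: centre of its underside, on the worktop. z up.
- cream_jar: Bystander: round white jar with a wooden lid, 62 mm in diameter, 48 mm tall, loose. Origin: centre of its underside. Not to be moved.
- plant_pot: Bystander: small terracotta pot with a succulent, 74 mm in diameter, about 105 mm tall, loose. Origin: centre of its underside. Not to be moved.
There are look-alikes about, which are no part of the job. What is shaped like the part that bears shaver_mid but yellow is not meant.

How it is judged:
By the outcome, as a careful person would: the job done as asked, in the order asked, and still so for the second after the job is handed in, with the robot touching nothing.
It also fails if it takes over 125 s, if anything falls off the work surface, if the arm or the gripper's body presses on something with over 40 N, if the wrist force passes 120 N, or if a joint passes its speed limit or range.

### The arm

A 6-joint arm with a two-finger parallel gripper is mounted at the origin on the work surface. World frame = base frame: x ahead of the robot, y to its left, z up, the work surface at z = 0. Lengths are in m, angles in rad, forces in N, time in s.
With the tool pointing down it reaches from about 0.35 to 0.775 m from the base axis. Payload 7.3 kg.
Tool frame: the origin (TCP) lies midway between the tips of the shut fingers; the grasp point (between the pads) lies 19 mm behind it (robot.grip_depth is the z of the grasp point in the tool frame, in m); z points along the fingers, y is the line along which they close (so a half turn about z gives the same grasp; the last joint's range is limited). The gripper opens to 92 mm and grips with 3 to 60 N. Pads are 19 mm wide; open, the fingers measure 130 mm over their backs; the gripper's body (75 mm by 190 mm) begins 47 mm behind the grasp point.
Start: joints at [1.193, 0.342, 1.524, -0, 1.275, -0.146], TCP at [0.121, 0.511, 0.227] pointing down, gripper open.
Joint ranges: [-2.53, 2.53], [-0.77, 2.02], [0.04, 2.7], [-1, 4.14], [0.28, 2.66], [-3.11, 3.11]. Speed limits (rad/s): [2.57, 2.57, 3.14, 3.14, 3.14, 3.14].

### API

Orientations are given as [roll, pitch, yaw] about the fixed x, y, z axes, in that order (R = Rz(yaw) Ry(pitch) Rx(roll)).
In Python, from cell import robot, viewer gives the robot as it stands.
- The arm moves only by the tool step_arm, never from a script. Its argument "increments" is a list of rows, each an object with "delta_pos": the shift along the tool's x, y, z in cm, a list of three; "dr": the turn, a rotation vector about the tool's x, y, z in degrees, a list of three; "fingers": the closure, from -1 (fully open) to 1 (shut), so that 0 is half open. In form: [{"delta_pos": [tx, ty, tz], "dr": [wx, wy, wz], "fingers": fingers}, ...]. A call has exactly 5 rows; each row is the pose to reach, as a shift and turn from the pose commanded when the call began, along the tool's axes at that moment; what a row does not reach only later rows make up. A row lasts 1/8 s, in which the tool goes at most 62.5 mm and 10.7 degrees, less where a joint would pass 70% of its speed; a pose out of reach is approached as far as the arm can. A call with a gripper value outside its range is refused whole. The fingers move at their own pace and stop on an object; "newtons" is the grip in N (left out, the last holds). Time passes only in rows, so rows that repeat a pose let the fingers close, or fill a call up. It gives the time, the measured TCP pose, the force, the opening and the grip force at its end, in the units of the state.
- robot.observe(): the state, without advancing time (a new reading comes with each control period).
- viewer.read_camera(name): name is "scene" or "side" or "wrist"; returns the picture (400x640x3 uint8, red, green, blue); there is no depth.
- viewer.camera_params(name): a dict with "K" (3x3 intrinsics, pixels), "k1" (the pictures are not rectified: a ray, as slopes to the right and down, at radius r is drawn at 1 + k1 r^2 times it, then the intrinsics apply), "T" (4x4, takes a point from camera to world coordinates). Camera axes: x right, y down, z forward; pixel columns grow to the right and rows downward; lengths in m; the calibration is good to about 2 mm. A picture is of the moment at which its call begins: read the wrist's pose just before it. camera_params takes no time and is no camera call; for the wrist camera it gives the pose at the moment of the call.
- robot.hand_in(): hands the job in; it is judged then, once.
The state is a dict: "time": time; "qpos": joint angles; "qvel": joint speeds; "joint_efforts": joint torques, N m; "tool_pos": TCP position; "tool_rot": TCP orientation; "contact_force": force on the tool from outside, world axes, zero at the start; "torque": the same for the moment, N m; "opening": finger opening in m; "grip_force": force on a finger pad.
Only numpy, scipy, OpenCV 4.12 (cv2) and the standard library are available. Lean on these libraries where they do the work, as an engineer would, in place of code of your own. Each camera call takes 0.05 s, during which the arm holds its last target. There are 200 camera calls.

## Working session

There is one attempt and no reset: what is moved stays moved. The work goes in short steps, Python scripts to look and compute and a tool call to move; the robot and the scene stay as the last step left them, time stands still between calls to the robot, and variables do not carry over. Pictures are saved under pics/ and viewed, at most 14 in all, crops included, and the job is handed in when it is done.

Besides the shell and the picture viewer there is one more tool, called as name(argument=value, ...), one argument or row to a line, values as JSON. step_arm: Moves the arm, as the interface text tells. Its arguments: {"type":"object","properties":{"increments":{"type":"array"},"newtons":{"type":"number"}},"required":["increments"]}

```bash
mkdir -p pics; ls; cat > h.py <<'E'
import numpy as np, cv2
from cell import robot, viewer
from scipy.spatial.transform import Rotation as R
def snap(name,fn):
    im=viewer.read_camera(name); cv2.imwrite(fn,im[:,:,::-1]); return im
def ray(P,u,v):
    K=P["K"];k=P["k1"];T=np.array(P["T"])
    d=np.array([(u-K[0][2])/K[0][0],(v-K[1][2])/K[1][1]]);s=d.copy()
    for _ in range(30): s=d/(1+k*(s@s))
    return T[:3,3],T[:3,:3]@np.array([s[0],s[1],1])
def pz(P,u,v,z=0):
    o,d=ray(P,u,v); return (o+d*(z-o[2])/d[2]).round(4)
def proj(P,p):
    T=np.array(P["T"]);c=T[:3,:3].T@(np.array(p)-T[:3,3]);s=c[:2]/c[2];s=s*(1+P["k1"]*(s@s))
    return np.array(P["K"])[:2,:2]@s+np.array(P["K"])[:2,2]
E
python3 - <<'E'
from h import *
import json
for n in ["scene","side","wrist"]:
    P=viewer.camera_params(n); np.set_printoptions(precision=4,suppress=True)
    print(n,np.array(P["K"]).tolist(),P["k1"]);print(np.array(P["T"]))
a=snap("scene","pics/scene0.png");b=snap("side","pics/side0.png")
print(robot.observe(), robot.grip_depth)
E
```

```text
pics
scene [[454.2364487889848, 0.0, 321.34188693504456], [0.0, 454.2364487889848, 209.90580555539788], [0.0, 0.0, 1.0]] -0.032435005727095644
[[-0.5017  0.714  -0.4885  1.1127]
 [ 0.865   0.4069 -0.2937  0.344 ]
 [-0.0109 -0.5698 -0.8217  1.0046]
 [ 0.      0.      0.      1.    ]]
side [[431.1535676730941, 0.0, 323.8370251378853], [0.0, 431.1535676730941, 197.39252328547568], [0.0, 0.0, 1.0]] -0.019378990376301822
[[ 0.7833 -0.3966  0.4787 -0.0411]
 [-0.6216 -0.5105  0.5942 -0.7195]
 [ 0.0087 -0.7629 -0.6464  0.8464]
 [ 0.      0.      0.      1.    ]]
wrist [[332.66205669590465, 0.0, 318.11759795388014], [0.0, 332.66205669590465, 201.32990581838507], [0.0, 0.0, 1.0]] 0.007817513607524605
[[ 0.2281  0.944   0.2383  0.0566]
 [ 0.9736 -0.2208 -0.0573  0.5251]
 [-0.0015  0.2451 -0.9695  0.3843]
 [ 0.      0.      0.      1.    ]]
{'time': 0.1, 'qpos': array([ 1.1931,  0.3426,  1.5249, -0.    ,  1.2754, -0.146 ]), 'qvel': array([ 0.0005, -0.0012,  0.0004,  0.0007,  0.001 ,  0.0004]), 'joint_efforts': array([  0.0027, -43.2005, -24.4695,   0.072 ,   0.0525,  -0.    ]), 'tool_pos': array([0.1204, 0.5106, 0.2261]), 'tool_rot': array([-3.1403, -0.0002,  2.9099]), 'contact_force': array([-0.0186, -0.7944, -0.2172]), 'torque': array([-0.034 ,  0.0118, -0.0187]), 'grip_force': 0.0, 'opening': 0.09201403146719069} -0.0188
```

View pics/scene0.png

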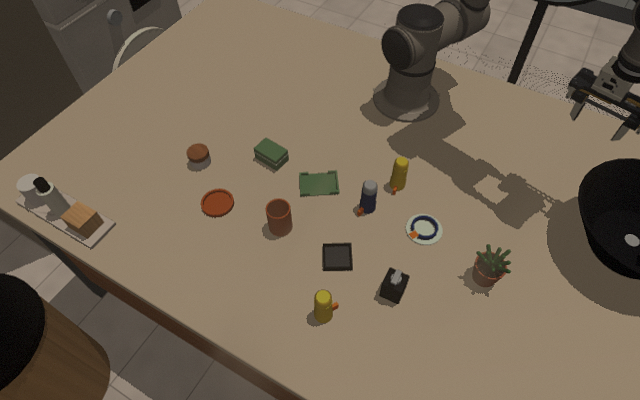

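View pics/side0.png

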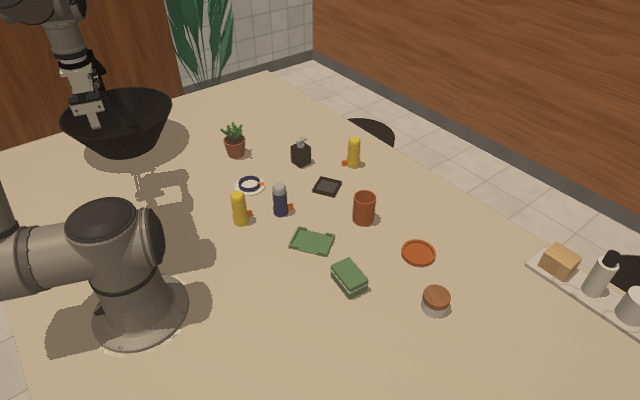

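The scene view shows the tumbler (279,217), coaster (217,203), dispenser (394,286), tray (337,257), soap box (271,153), dish (319,184), shaver (369,196) and cradle (424,229). The jar is at (198,153) and the pot at (489,267), with yellow look-alikes at (399,172) and (323,306). I'll enlarge both views.

```bash
python3 - <<'E'
import cv2
a=cv2.imread("pics/scene0.png")[130:330,180:447];cv2.imwrite("pics/sc.png",cv2.resize(a,None,fx=3,fy=3,interpolation=cv2.INTER_CUBIC))
a=cv2.imread("pics/side0.png")[125:320,215:455];cv2.imwrite("pics/sd.png",cv2.resize(a,None,fx=3,fy=3,interpolation=cv2.INTER_CUBIC))
E
```

```text
(no output)
```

View pics/sc.png

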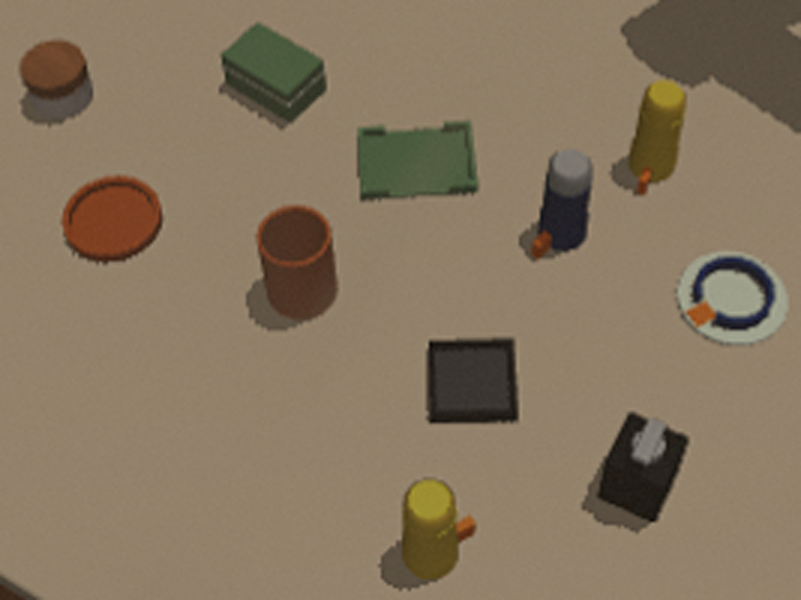

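View pics/sd.png

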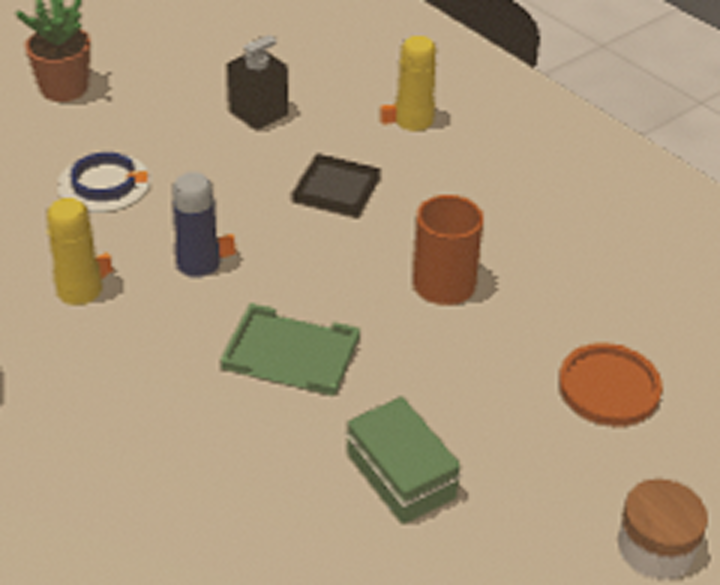

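The crops give usable corners for everything except the dispenser's top face. Converting them to positions from both views.

```bash
python3 - <<'E'
from h import *
S=viewer.camera_params("scene");D=viewer.camera_params("side")
def f(n,z,sc,sd):
    out=[]
    for P,pts,o in ((S,sc,(180,130)),(D,sd,(215,125))):
        q=np.array([pz(P,(u-1)/3+o[0],(v-1)/3+o[1],z)[:2] for u,v in pts]); out.append(q)
        s=""
        if len(q)==4:
            e=[q[1]-q[0],q[2]-q[1],q[2]-q[3],q[3]-q[0]]
            s=[(round(np.hypot(*x),3),round(np.degrees(np.arctan2(x[1],x[0])),1)) for x in e]
        elif len(q)==2: x=q[1]-q[0]; s=(np.hypot(*x).round(3),np.degrees(np.arctan2(x[1],x[0])).round(1))
        print(n,(q.mean(0) if len(q)!=2 else q[0]).round(4),s)
f("tumbler",.085,[(296,236)],[(450,217)])
f("coaster",.012,[(113,215)],[(611,380)])
f("disp pump",.090,[(650,438)],[(258,50)])
f("tray",.012,[(429,339),(515,339),(518,421),(428,421)],[(318,154),(380,172),(359,216),(293,190)])
f("box",.045,[(259,24),(324,67),(290,97),(223,58)],[(403,397),(459,461),(405,492),(348,430)])
f("dish",.012,[(358,128),(471,122),(477,187),(361,196)],[(253,305),(359,328),(336,391),(222,367)])
f("shaver",.1,[(571,163)],[(193,184)])
f("rib",.015,[(540,245)],[(228,246)])
f("cradle",.004,[(733,298),(701,314)],[(104,182),(139,178)])
f("jar",.048,[(54,68)],[(664,516)])
f("yel1",.1,[(664,95)],[(69,212)]);f("yel2",.1,[(430,495)],[(418,46)])
print(pz(S,487,280),pz(D,235,155))
E
```

```text
tumbler [ 0.6147 -0.0795] 
tumbler [ 0.6121 -0.0869] 
coaster [ 0.6377 -0.2696] 
coaster [ 0.6363 -0.2755] 
disp pump [0.6405 0.2515] 
disp pump [0.6331 0.2391] 
tray [0.624  0.0934] [(np.float64(0.073), np.float64(119.7)), (np.float64(0.077), np.float64(29.8)), (np.float64(0.073), np.float64(119.8)), (np.float64(0.077), np.float64(29.5))]
tray [0.6202 0.0858] [(np.float64(0.071), np.float64(-63.3)), (np.float64(0.075), np.float64(-146.5)), (np.float64(0.078), np.float64(-69.7)), (np.float64(0.066), np.float64(-150.9))]
box [ 0.4344 -0.227 ] [(np.float64(0.086), np.float64(79.4)), (np.float64(0.047), np.float64(-9.1)), (np.float64(0.083), np.float64(83.5)), (np.float64(0.054), np.float64(-5.3))]
box [ 0.4272 -0.2377] [(np.float64(0.078), np.float64(-96.8)), (np.float64(0.053), np.float64(176.4)), (np.float64(0.075), np.float64(-93.4)), (np.float64(0.058), np.float64(179.4))]
dish [ 0.4455 -0.0643] [(np.float64(0.107), np.float64(123.5)), (np.float64(0.077), np.float64(33.0)), (np.float64(0.106), np.float64(125.2)), (np.float64(0.08), np.float64(33.7))]
dish [ 0.4414 -0.0725] [(np.float64(0.102), np.float64(-55.0)), (np.float64(0.08), np.float64(-144.0)), (np.float64(0.104), np.float64(-53.7)), (np.float64(0.082), np.float64(-145.4))]
shaver [0.4455 0.0874] 
shaver [0.4441 0.0807] 
rib [0.4783 0.0807] 
rib [0.4725 0.0712] 
cradle [0.438  0.2488] (np.float64(0.034), np.float64(-31.5))
cradle [0.4353 0.2431] (np.float64(0.036), np.float64(-27.2))
jar [ 0.5459 -0.4015] 
jar [ 0.5345 -0.4136] 
yel1 [0.3381 0.1242] 
yel1 [0.334  0.1155] 
yel2 [0.7649 0.135 ] 
yel2 [0.7631 0.129 ] 
[0.4955 0.4391 0.    ] [0.4849 0.4216 0.    ]
```

```bash
cat >> h.py <<'E'
def to(*tg):
    s=robot.observe();p=np.array(s["tool_pos"]);A=R.from_euler("xyz",s["tool_rot"])
    for x,y,z,yaw in tg:
        B=R.from_euler("xyz",[np.pi,0,np.radians(yaw)])
        print((A.inv().apply(np.array([x,y,z])-p)*100).round(2),np.degrees((A.inv()*B).as_rotvec()).round(1),end=" | ")
        print("q6~",np.degrees(np.arctan2(y,x)).round()+90-yaw)
E
python3 -c "
from h import *
to((.613,-.083,.2,82))"
```

```text
[-61.58 -46.46   2.66] [-0.1  0.  84.7] | q6~ 0.0
```

step_arm(
  increments=[
    {"delta_pos": [-61.6,-46.5,2.7],"dr": [0,0,84.7],"fingers": -1},
    {"delta_pos": [-61.6,-46.5,2.7],"dr": [0,0,84.7],"fingers": -1},
    {"delta_pos": [-61.6,-46.5,2.7],"dr": [0,0,84.7],"fingers": -1},
    {"delta_pos": [-61.6,-46.5,2.7],"dr": [0,0,84.7],"fingers": -1},
    {"delta_pos": [-61.6,-46.5,2.7],"dr": [0,0,84.7],"fingers": -1},
  ],
  newtons=15,
)

```text
time: 0.72
tool_pos: [0.3208, 0.2689, 0.2157]
tool_rot: [3.141, -0.0, 1.966]
contact_force: [1.1, 0.4, 0.1]
opening: 0.0917
grip_force: 0.0
```

```bash
python3 -c "
from h import *
to((.613,-.083,.2,82))"
```

```text
[-43.73  13.4    1.56] [ 0.  -0.  30.7] | q6~ 0.0
```

step_arm(
  increments=[
    {"delta_pos": [-43.7,13.4,1.6],"dr": [0,0,30.7],"fingers": -1},
    {"delta_pos": [-43.7,13.4,1.6],"dr": [0,0,30.7],"fingers": -1},
    {"delta_pos": [-43.7,13.4,1.6],"dr": [0,0,30.7],"fingers": -1},
    {"delta_pos": [-43.7,13.4,1.6],"dr": [0,0,30.7],"fingers": -1},
    {"delta_pos": [-43.7,13.4,1.6],"dr": [0,0,30.7],"fingers": -1},
  ],
)

```text
time: 1.35
tool_pos: [0.5219, 0.0297, 0.2046]
tool_rot: [-3.141, -0.0, 1.436]
contact_force: [1.5, 0.7, 0.7]
opening: 0.0919
grip_force: 0.0
```

```bash
python3 -c "
from h import *
to((.613,-.083,.2,82))"
```

```text
[-9.94 10.55  0.45] [-0.  -0.   0.3] | q6~ 0.0
```

step_arm(
  increments=[
    {"delta_pos": [-9.9,10.6,0.5],"dr": [0,0,0],"fingers": -1},
    {"delta_pos": [-9.9,10.6,0.5],"dr": [0,0,0],"fingers": -1},
    {"delta_pos": [-9.9,10.6,0.5],"dr": [0,0,0],"fingers": -1},
    {"delta_pos": [-9.9,10.6,0.5],"dr": [0,0,0],"fingers": -1},
    {"delta_pos": [-9.9,10.6,0.5],"dr": [0,0,0],"fingers": -1},
  ],
)

```text
time: 1.98
tool_pos: [0.612, -0.0798, 0.1996]
tool_rot: [-3.14, -0.001, 1.437]
contact_force: [-0.9, -0.0, -0.2]
opening: 0.0922
grip_force: 0.0
```

```bash
cat >> h.py <<'E'
def wr(fn):
    import json
    P=viewer.camera_params("wrist");snap("wrist",fn);np.savez(fn[:-4],K=P["K"],k1=P["k1"],T=P["T"])
    s=robot.observe();print(s["time"],s["tool_pos"],s["tool_rot"])
def ld(fn):
    d=np.load(fn[:-4]+".npz");return {"K":d["K"],"k1":float(d["k1"]),"T":d["T"]}
E
python3 -c "
from h import *
wr('pics/w1.png')"
```

```text
2.025 [ 0.61202841 -0.07956964  0.19992266] [-3.14098655e+00 -4.28041255e-04  1.43755550e+00]
```

View pics/w1.png

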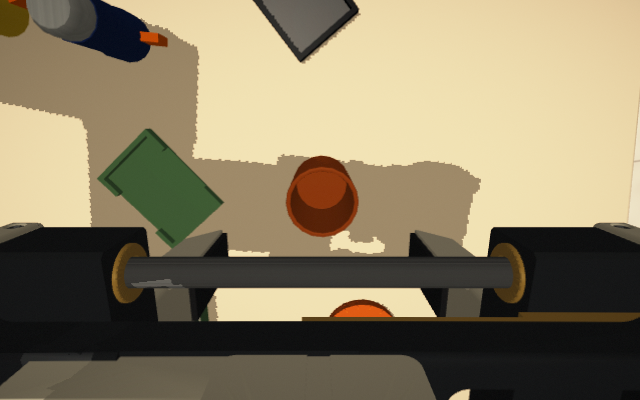

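The wrist view shows the tumbler rim ellipse centred at about (322,201). The dish corners are near (149,128), (223,202) and (98,178), and the tray corner is at (302,61).

```bash
python3 -c "
from h import *
P=ld('pics/w1.png')
print(pz(P,322,201,.085),pz(P,287,201,.085)-pz(P,358,201,.085))
q=[pz(P,u,v,.012) for u,v in [(149,128),(223,202),(98,178)]];print(q,(q[1]+q[2])/2)
print(proj(P,(.445,.084,.1)),proj(P,(.613,-.083,.085)))
print(pz(P,302,61,.012),pz(P,358,11,.012))
t=pz(P,322,201,.085)
to((t[0],t[1],.045,82.4))"
```

```text
[ 0.6147 -0.084   0.085 ] [-0.0595  0.0079  0.    ]
[array([ 0.449 , -0.0036,  0.012 ]), array([ 0.5077, -0.0894,  0.012 ]), array([ 0.3829, -0.0467,  0.012 ])] [ 0.4453  -0.06805  0.012  ]
[47.4541664   3.81275849] [319.89359678 200.10837146]
[0.6118 0.0388 0.012 ] [0.67   0.0749 0.012 ]
[-0.41  0.33 15.49] [-0. -0. -0.] | q6~ -0.4000000000000057
```

step_arm(
  increments=[
    {"delta_pos": [-0.4,0.3,5],"dr": [0,0,0],"fingers": -1},
    {"delta_pos": [-0.4,0.3,10],"dr": [0,0,0],"fingers": -1},
    {"delta_pos": [-0.4,0.3,14],"dr": [0,0,0],"fingers": -1},
    {"delta_pos": [-0.4,0.3,15.5],"dr": [0,0,0],"fingers": -1},
    {"delta_pos": [-0.4,0.3,15.5],"dr": [0,0,0],"fingers": -1},
  ],
)

```text
time: 2.65
tool_pos: [0.615, -0.0844, 0.045]
tool_rot: [-3.141, -0.0, 1.437]
contact_force: [-0.6, -1.3, 1.1]
opening: 0.0919
grip_force: 0.0
```

step_arm(
  increments=[
    {"delta_pos": [0,0,0],"dr": [0,0,0],"fingers": 1},
    {"delta_pos": [0,0,0],"dr": [0,0,0],"fingers": 1},
    {"delta_pos": [0,0,0],"dr": [0,0,0],"fingers": 1},
    {"delta_pos": [0,0,0],"dr": [0,0,0],"fingers": 1},
    {"delta_pos": [0,0,0],"dr": [0,0,0],"fingers": 1},
  ],
  newtons=15,
)

```text
time: 3.28
tool_pos: [0.6152, -0.0851, 0.0455]
tool_rot: [3.141, -0.0, 1.436]
contact_force: [-1.3, 0.5, 5.1]
opening: 0.0608
grip_force: 14.9
```

```bash
python3 -c "
from h import *
print(robot.observe())
to((.613,-.083,.12,82.4),(.637,-.2725,.12,66),(.637,-.2725,.049,66))"
```

```text
{'time': 3.275, 'qpos': array([-2.60890806e-01,  6.96602890e-01,  1.45656741e+00,  9.80883047e-05,
        9.88075047e-01, -1.26634775e-01]), 'qvel': array([-0.00056053, -0.00034138, -0.00073368, -0.00082049,  0.00022283,
        0.00139663]), 'joint_efforts': array([-1.79170766e-01, -5.29698730e+01, -2.00589019e+01,  8.31404887e-02,
       -6.87307231e-01,  7.65247329e-03]), 'tool_pos': array([ 0.61520404, -0.08514163,  0.04546971]), 'tool_rot': array([ 3.14123779e+00, -3.74006548e-05,  1.43648634e+00]), 'contact_force': array([-1.3026015 ,  0.54966235,  5.11615931]), 'torque': array([-0.0333121 ,  0.45250639,  0.05931477]), 'grip_force': 14.936112339491956, 'opening': 0.06077408433128903}
[ 0.18 -0.24 -7.45] [ 0.  -0.  -0.1] | q6~ -0.4000000000000057
[-18.27   4.67  -7.45] [ 0.  -0.  16.3] | q6~ 1.0
[-18.28   4.67  -0.35] [ 0.  -0.  16.3] | q6~ 1.0
```

step_arm(
  increments=[
    {"delta_pos": [0,0,-5],"dr": [0,0,0],"fingers": 1},
    {"delta_pos": [-6.1,1.5,-6],"dr": [0,0,5],"fingers": 1},
    {"delta_pos": [-12.2,3.1,-6],"dr": [0,0,10],"fingers": 1},
    {"delta_pos": [-18.3,4.7,-6],"dr": [0,0,16],"fingers": 1},
    {"delta_pos": [-18.3,4.7,-6],"dr": [0,0,16],"fingers": 1},
  ],
)

```text
time: 3.9
tool_pos: [0.6364, -0.2779, 0.1036]
tool_rot: [3.141, 0.001, 1.151]
contact_force: [-0.2, 0.7, -2.3]
opening: 0.0605
grip_force: 15.0
```

```bash
python3 -c "
from h import *
to((.637,-.2725,.0495,66))
wr('pics/w2.png')
a=snap('scene','pics/s2.png')[120:250,150:350];b=snap('side','pics/d2.png')[180:310,320:520]
cv2.imwrite('pics/c2.png',cv2.resize(np.hstack([a,b])[:,:,::-1],None,fx=2,fy=2,interpolation=cv2.INTER_CUBIC))"
```

```text
[ 0.52 -0.17  5.41] [ 0.   0.1 -0.1] | q6~ 1.0
3.95 [ 0.63640633 -0.27533355  0.1034738 ] [-3.14034569e+00 -1.17662574e-04  1.15377917e+00]
```

View pics/c2.png

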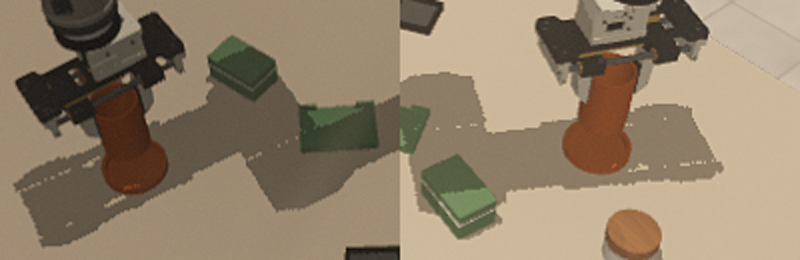

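The tumbler hovers over the coaster in both views.

```bash
python3 -c "
from h import *
to((.637,-.273,.0495,66))"
```

```text
[-0.08  0.07  5.44] [-0.1 -0.   0.3] | q6~ 1.0
```

step_arm(
  increments=[
    {"delta_pos": [0,0,2.5],"dr": [0,0,0],"fingers": 1},
    {"delta_pos": [0,0,4.3],"dr": [0,0,0],"fingers": 1},
    {"delta_pos": [0,0,5],"dr": [0,0,0],"fingers": 1},
    {"delta_pos": [0,0,5.3],"dr": [0,0,0],"fingers": 1},
    {"delta_pos": [0,0,5.5],"dr": [0,0,0],"fingers": 1},
  ],
)

```text
time: 4.68
tool_pos: [0.6377, -0.2728, 0.0504]
tool_rot: [3.14, 0.0, 1.157]
contact_force: [-0.1, 0.5, -1.8]
opening: 0.0604
grip_force: 15.0
```

step_arm(
  increments=[
    {"delta_pos": [0,0,0],"dr": [0,0,0],"fingers": 1},
    {"delta_pos": [0,0,0],"dr": [0,0,0],"fingers": 0.2},
    {"delta_pos": [0,0,0],"dr": [0,0,0],"fingers": -1},
    {"delta_pos": [0,0,0],"dr": [0,0,0],"fingers": -1},
    {"delta_pos": [0,0,0],"dr": [0,0,0],"fingers": -1},
  ],
)

```text
time: 5.3
tool_pos: [0.6374, -0.2729, 0.0501]
tool_rot: [3.141, -0.0, 1.157]
contact_force: [-0.9, 0.1, 0.3]
opening: 0.0857
grip_force: 0.0
```

```bash
python3 -c "
from h import *
to((.60,-.12,.2,90),(.637,.245,.2,105))"
```

```text
[ 12.5   -9.56 -14.99] [  0.    0.  -23.7] | q6~ -11.0
[ 47.41 -20.84 -14.99] [  0.    0.  -38.7] | q6~ 6.0
```

step_arm(
  increments=[
    {"delta_pos": [0,0,-6],"dr": [0,0,0],"fingers": -1},
    {"delta_pos": [0,0,-12],"dr": [0,0,0],"fingers": -1},
    {"delta_pos": [5,-2.2,-15],"dr": [0,0,0],"fingers": -1},
    {"delta_pos": [10,-4.4,-15],"dr": [0,0,-10],"fingers": -1},
    {"delta_pos": [16,-7,-15],"dr": [0,0,-20],"fingers": -1},
  ],
)

```text
time: 5.92
tool_pos: [0.6374, -0.1, 0.2007]
tool_rot: [3.14, 0.0, 1.511]
contact_force: [1.2, 0.2, -1.2]
opening: 0.0919
grip_force: 0.0
```

```bash
python3 -c "
from h import *
to((.637,.225,.2,105))"
```

```text
[32.44 -1.99  0.06] [  0.1   0.  -18.4] | q6~ 4.0
```

step_arm(
  increments=[
    {"delta_pos": [6.2,-0.4,0],"dr": [0,0,-4],"fingers": -1},
    {"delta_pos": [12.4,-0.8,0],"dr": [0,0,-8],"fingers": -1},
    {"delta_pos": [18.6,-1.2,0],"dr": [0,0,-12],"fingers": -1},
    {"delta_pos": [24.8,-1.6,0],"dr": [0,0,-16],"fingers": -1},
    {"delta_pos": [31,-2,0],"dr": [0,0,-18.4],"fingers": -1},
  ],
)

```text
time: 6.55
tool_pos: [0.6373, 0.2116, 0.2002]
tool_rot: [3.141, 0.0, 1.829]
contact_force: [0.8, -0.3, -0.2]
opening: 0.0922
grip_force: 0.0
```

```bash
python3 -c "
from h import *
viewer.read_camera('wrist');viewer.read_camera('wrist')
wr('pics/w3.png')"
```

```text
6.7 [0.63667983 0.21306032 0.1996428 ] [ 3.14152722e+00 -4.05566860e-04  1.83251306e+00]
```

View pics/w3.png

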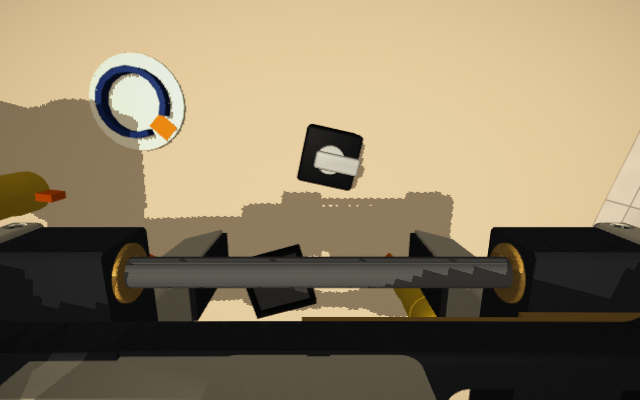

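The dispenser's body top has corners near (310,124), (364,138), (353,190) and (300,176), with the pump base at about (330,159). The cradle disc is centred at about (137,101) and its orange notch is at (163,128). The tray is partly hidden at (281,280).

```bash
python3 -c "
from h import *
P=ld('pics/w3.png')
im=cv2.imread('pics/w3.png')
m=((im.max(2)<60)).astype(np.uint8);m[:, :270]=0;m[:,400:]=0;m[:100]=0;m[205:]=0
c=max(cv2.findContours(m,0,2)[0],key=cv2.contourArea);r=cv2.minAreaRect(cv2.convexHull(c));print(r,cv2.boxPoints(r))
B=np.array([pz(P,u,v,.066)[:2] for u,v in cv2.boxPoints(r)]);print(B,B.mean(0))
for i in range(4):
  e=B[(i+1)%4]-B[i];print(np.hypot(*e),np.degrees(np.arctan2(e[1],e[0])))
print(pz(P,330,159,.068))
c=pz(P,137,101,.004);d=pz(P,163,128,.004);print(c,d,np.degrees(np.arctan2(*(d-c)[1::-1])))
"
```

```text
((329.3999938964844, 156.70001220703125), (56.18498992919922, 56.944252014160156), 12.52880859375) [[295.8     178.40002]
 [308.15295 122.81177]
 [363.      135.     ]
 [350.64703 190.58826]]
[[0.6137 0.2231]
 [0.612  0.2725]
 [0.6602 0.275 ]
 [0.6639 0.2253]] [0.63745  0.248975]
0.049429242357131094 91.97093932501294
0.048264790479188885 2.9691121934016205
0.049837536054664684 -85.74237353382094
0.05024818404678921 -177.4906352601483
[0.6382 0.2479 0.068 ]
[0.4371 0.2461 0.004 ] [0.4666 0.2264 0.004 ] -33.73486484250677
```

```bash
python3 -c "
from h import *
to((.6378,.2485,.2,93),(.6378,.2485,.033,93))"
```

```text
[ 3.39  1.03 -0.03] [ 0. -0. 12.] | q6~ 18.0
[ 3.39  1.02 16.67] [ 0. -0. 12.] | q6~ 18.0
```

step_arm(
  increments=[
    {"delta_pos": [3.4,1,3],"dr": [0,0,7],"fingers": -1},
    {"delta_pos": [3.4,1,6],"dr": [0,0,12],"fingers": -1},
    {"delta_pos": [3.4,1,11],"dr": [0,0,12],"fingers": -1},
    {"delta_pos": [3.4,1,15],"dr": [0,0,12],"fingers": -1},
    {"delta_pos": [3.4,1,16.7],"dr": [0,0,12],"fingers": -1},
  ],
)

```text
time: 7.32
tool_pos: [0.6375, 0.2432, 0.0304]
tool_rot: [-3.138, 0.001, 1.616]
contact_force: [0.8, -0.1, 0.7]
opening: 0.0917
grip_force: 0.0
```

step_arm(
  increments=[
    {"delta_pos": [0,0,0],"dr": [0,0,0],"fingers": 0},
    {"delta_pos": [0,0,0],"dr": [0,0,0],"fingers": 1},
    {"delta_pos": [0,0,0],"dr": [0,0,0],"fingers": 1},
    {"delta_pos": [0,0,0],"dr": [0,0,0],"fingers": 1},
    {"delta_pos": [0,0,0],"dr": [0,0,0],"fingers": 1},
  ],
  newtons=25,
)

```text
time: 7.95
tool_pos: [0.6385, 0.2452, 0.0336]
tool_rot: [3.141, -0.0, 1.618]
contact_force: [-2.7, -0.7, 3.9]
opening: 0.0495
grip_force: 25.0
```

```bash
python3 -c "
from h import *
s=robot.observe();print(s['opening'],s['grip_force'],s['tool_pos'])
to((.622,.090,.12,120),(.622,.090,.037,120))"
```

```text
0.04947559277970743 25.000247061252594 [0.63845285 0.24516592 0.03362738]
[-15.42  -2.38  -8.64] [  0.   -0.  -27.3] | q6~ -22.0
[-15.42  -2.38  -0.34] [  0.   -0.  -27.3] | q6~ -22.0
```

```bash
python3 -c "
from h import *
to((.6247,.0861,.09,120))"
```

```text
[-15.82  -2.13  -5.64] [  0.   -0.  -27.3] | q6~ -22.0
```

step_arm(
  increments=[
    {"delta_pos": [0,0,-5],"dr": [0,0,0],"fingers": 1},
    {"delta_pos": [-5.5,-0.7,-5.6],"dr": [0,0,-9],"fingers": 1},
    {"delta_pos": [-11.5,-1.5,-5.6],"dr": [0,0,-18],"fingers": 1},
    {"delta_pos": [-15.8,-2.1,-5.6],"dr": [0,0,-27.3],"fingers": 1},
    {"delta_pos": [-15.8,-2.1,-5.6],"dr": [0,0,-27.3],"fingers": 1},
  ],
)

```text
time: 8.57
tool_pos: [0.6244, 0.0828, 0.0884]
tool_rot: [-3.14, -0.0, 2.091]
contact_force: [-0.6, 0.6, -3.5]
opening: 0.0502
grip_force: 25.0
```

```bash
python3 -c "
from h import *
viewer.read_camera('wrist')
to((.6247,.0861,.05,120),(.6247,.0861,.0375,120))
a=snap('scene','pics/s3.png')[190:320,260:460];b=snap('side','pics/d3.png')[90:220,240:440]
cv2.imwrite('pics/c3.png',cv2.resize(np.hstack([a,b])[:,:,::-1],None,fx=2,fy=2,interpolation=cv2.INTER_CUBIC))"
```

```text
[0.11 0.07 3.85] [-0.  -0.  -0.2] | q6~ -22.0
[0.11 0.07 5.1 ] [-0.  -0.  -0.2] | q6~ -22.0
```

View pics/c3.png

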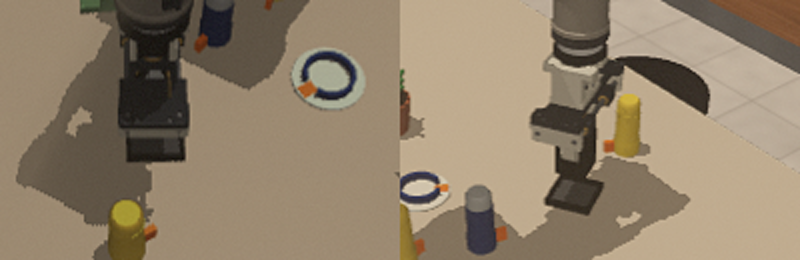

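The dispenser hangs squarely over the tray in both views, so I'll lower it.

step_arm(
  increments=[
    {"delta_pos": [0.1,0.1,2.3],"dr": [0,0,0],"fingers": 1},
    {"delta_pos": [0.1,0.1,4],"dr": [0,0,0],"fingers": 1},
    {"delta_pos": [0.1,0.1,4.7],"dr": [0,0,0],"fingers": 1},
    {"delta_pos": [0.1,0.1,5],"dr": [0,0,0],"fingers": 1},
    {"delta_pos": [0.1,0.1,5.1],"dr": [0,0,0],"fingers": 1},
  ],
)

```text
time: 9.35
tool_pos: [0.6257, 0.0877, 0.0382]
tool_rot: [3.141, 0.0, 2.095]
contact_force: [-0.4, -0.6, -2.7]
opening: 0.0501
grip_force: 25.0
```

step_arm(
  increments=[
    {"delta_pos": [0,0,0],"dr": [0,0,0],"fingers": 1},
    {"delta_pos": [0,0,0],"dr": [0,0,0],"fingers": 1},
    {"delta_pos": [0,0,0],"dr": [0,0,0],"fingers": 1},
    {"delta_pos": [0,0,0],"dr": [0,0,0],"fingers": 1},
    {"delta_pos": [0,0,0],"dr": [0,0,0],"fingers": 1},
  ],
)

```text
time: 9.98
tool_pos: [0.6253, 0.0876, 0.0379]
tool_rot: [3.141, -0.0, 2.094]
contact_force: [0.4, 0.3, -4.2]
opening: 0.0497
grip_force: 25.0
```

step_arm(
  increments=[
    {"delta_pos": [0,0,0.05],"dr": [0,0,0],"fingers": 1},
    {"delta_pos": [0,0,0.1],"dr": [0,0,0],"fingers": 1},
    {"delta_pos": [0,0,0.1],"dr": [0,0,0],"fingers": 0.1},
    {"delta_pos": [0,0,0.1],"dr": [0,0,0],"fingers": -0.5},
    {"delta_pos": [0,0,0.1],"dr": [0,0,0],"fingers": -1},
  ],
)

```text
time: 10.6
tool_pos: [0.6256, 0.0876, 0.0368]
tool_rot: [3.141, 0.0, 2.094]
contact_force: [-0.3, 0.0, -0.1]
opening: 0.0652
grip_force: 0.0
```

step_arm(
  increments=[
    {"delta_pos": [0,0,0],"dr": [0,0,0],"fingers": -1},
    {"delta_pos": [0,0,0],"dr": [0,0,0],"fingers": -1},
    {"delta_pos": [0,0,-5],"dr": [0,0,0],"fingers": -1},
    {"delta_pos": [0,0,-11],"dr": [0,0,0],"fingers": -1},
    {"delta_pos": [0,0,-16],"dr": [0,0,0],"fingers": -1},
  ],
)

```text
time: 11.22
tool_pos: [0.6255, 0.0876, 0.1993]
tool_rot: [3.14, 0.001, 2.094]
contact_force: [-0.0, -0.4, -1.0]
opening: 0.0918
grip_force: 0.0
```

```bash
python3 -c "
from h import *
to((.431,-.21,.17,84))"
```

```text
[-16.04 -31.73   2.89] [ 0.1  0.  36. ] | q6~ -20.0
```

step_arm(
  increments=[
    {"delta_pos": [-2.8,-5.5,0],"dr": [0,0,7],"fingers": -1},
    {"delta_pos": [-5.6,-11,0],"dr": [0,0,14],"fingers": -1},
    {"delta_pos": [-8.4,-16.5,0],"dr": [0,0,21],"fingers": -1},
    {"delta_pos": [-11.2,-22,0],"dr": [0,0,28],"fingers": -1},
    {"delta_pos": [-14,-27.5,0],"dr": [0,0,36],"fingers": -1},
  ],
)

```text
time: 11.85
tool_pos: [0.456, -0.1726, 0.1971]
tool_rot: [3.141, 0.0, 1.462]
contact_force: [1.3, -1.6, 1.3]
opening: 0.0917
grip_force: 0.0
```

```bash
python3 -c "
from h import *
viewer.read_camera('wrist')
to((.431,-.235,.2,84))"
```

```text
[-5.91 -1.47 -0.28] [-0.1  0.2 -0.8] | q6~ -23.0
```

step_arm(
  increments=[
    {"delta_pos": [-3,-0.7,0],"dr": [0,0,0],"fingers": -1},
    {"delta_pos": [-5.9,-1.5,0],"dr": [0,0,0],"fingers": -1},
    {"delta_pos": [-5.9,-1.5,0],"dr": [0,0,0],"fingers": -1},
    {"delta_pos": [-5.9,-1.5,0],"dr": [0,0,0],"fingers": -1},
    {"delta_pos": [-5.9,-1.5,0],"dr": [0,0,0],"fingers": -1},
  ],
)

```text
time: 12.52
tool_pos: [0.4365, -0.2273, 0.1968]
tool_rot: [3.142, -0.0, 1.467]
contact_force: [0.2, 0.4, -0.3]
opening: 0.0914
grip_force: 0.0
```

```bash
python3 -c "
from h import *
wr('pics/w4.png')"
```

```text
12.575 [ 0.43647419 -0.22739395  0.19685621] [ 3.14152255e+00 -2.42055351e-04  1.46754128e+00]
```

View pics/w4.png

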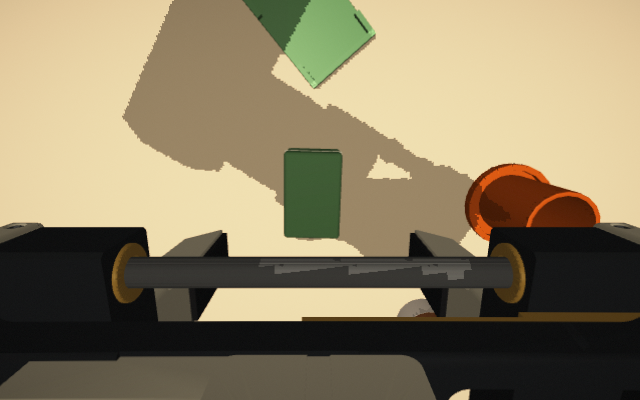

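The soap box top has corners (285,151), (342,153), (339,239) and (285,236). The dish corner is at (314,88), and the tumbler sits inside the coaster.

```bash
python3 -c "
from h import *
P=ld('pics/w4.png')
B=np.array([pz(P,u,v,.045)[:2] for u,v in [(285,151),(342,153),(339,239),(285,236)]]);print(B.mean(0))
for i in range(4):
  e=B[(i+1)%4]-B[i];print(np.hypot(*e),np.degrees(np.arctan2(e[1],e[0])))
print(pz(P,314,88,.012),pz(P,375,35,.012))
c=B.mean(0);to((*c,.012,83.5))
E=np.array([.4445,-.068]);a=np.radians(124.5);x=np.array([np.cos(a),np.sin(a)]);y=np.array([-x[1],x[0]])
print([E+s*x*.0535+t*y*.0385 for s in(1,-1) for t in (1,-1)])
"
```

```text
[ 0.430575 -0.235175]
0.05289234349128426 -7.823710731885251
0.08460502349151618 -96.85622123182566
0.05338108279156575 170.83765295427827
0.08335136471588211 82.83235287063694
[ 0.4419 -0.1349  0.012 ] [ 0.5041 -0.0937  0.012 ]
[-0.84 -0.51 18.49] [ 0.  -0.   0.6] | q6~ -22.5
[array([ 0.38246841, -0.04571589]), array([ 0.44592612, -0.00210261]), array([ 0.44307388, -0.13389739]), array([ 0.50653159, -0.09028411])]
```

step_arm(
  increments=[
    {"delta_pos": [-0.8,-0.5,5],"dr": [0,0,1],"fingers": -1},
    {"delta_pos": [-0.8,-0.5,11],"dr": [0,0,1],"fingers": -1},
    {"delta_pos": [-0.8,-0.5,16],"dr": [0,0,1],"fingers": -1},
    {"delta_pos": [-0.8,-0.5,18],"dr": [0,0,1],"fingers": -1},
    {"delta_pos": [-0.8,-0.5,18.5],"dr": [0,0,1],"fingers": -1},
  ],
)

```text
time: 13.2
tool_pos: [0.4299, -0.2347, 0.0106]
tool_rot: [-3.139, -0.002, 1.45]
contact_force: [-0.2, 0.2, -0.9]
opening: 0.0917
grip_force: 0.0
```

step_arm(
  increments=[
    {"delta_pos": [0,0,0],"dr": [0,0,0],"fingers": 0},
    {"delta_pos": [0,0,0],"dr": [0,0,0],"fingers": 1},
    {"delta_pos": [0,0,0],"dr": [0,0,0],"fingers": 1},
    {"delta_pos": [0,0,0],"dr": [0,0,0],"fingers": 1},
    {"delta_pos": [0,0,0],"dr": [0,0,0],"fingers": 1},
  ],
  newtons=20,
)

```text
time: 13.82
tool_pos: [0.4304, -0.2358, 0.0123]
tool_rot: [3.141, 0.0, 1.449]
contact_force: [-0.2, 0.7, 5.2]
opening: 0.0547
grip_force: 20.0
```

```bash
python3 -c "
from h import *
s=robot.observe();print(s['tool_pos'],s['tool_rot'])
to((.4437,-.069,.07,124.5),(.4437,-.069,.016,124.5))"
```

```text
[ 0.43040694 -0.23584323  0.01230416] [3.14109893e+00 2.37264811e-04 1.44860781e+00]
[16.72 -0.71 -5.77] [  0.    0.  -41.5] | q6~ -43.5
[16.72 -0.71 -0.37] [  0.    0.  -41.5] | q6~ -43.5
```

step_arm(
  increments=[
    {"delta_pos": [0,0,-5],"dr": [0,0,0],"fingers": 1},
    {"delta_pos": [4,-0.2,-5.8],"dr": [0,0,-10],"fingers": 1},
    {"delta_pos": [9,-0.4,-5.8],"dr": [0,0,-20],"fingers": 1},
    {"delta_pos": [14,-0.6,-5.8],"dr": [0,0,-30],"fingers": 1},
    {"delta_pos": [16.7,-0.7,-5.8],"dr": [0,0,-40],"fingers": 1},
  ],
)

```text
time: 14.45
tool_pos: [0.4432, -0.0669, 0.0698]
tool_rot: [-3.141, -0.001, 2.154]
contact_force: [0.9, -0.6, -1.3]
opening: 0.0548
grip_force: 20.0
```

```bash
python3 -c "
from h import *
viewer.read_camera('wrist')
viewer.read_camera('wrist')
to((.4437,-.069,.016,124.5))
a=snap('scene','pics/s4.png')[120:250,220:420];b=snap('side','pics/d4.png')[160:290,230:430]
cv2.imwrite('pics/c4.png',cv2.resize(np.hstack([a,b])[:,:,::-1],None,fx=2,fy=2,interpolation=cv2.INTER_CUBIC))"
```

```text
[-0.22 -0.08  5.37] [-0.  -0.1 -1.2] | q6~ -43.5
```

View pics/c4.png

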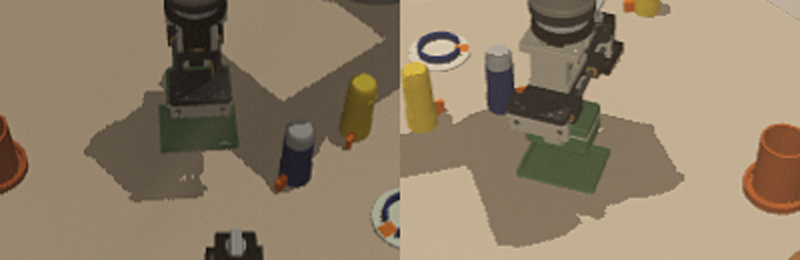

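The box hovers aligned over the dish, and the shaver stands clear of the gripper. I'll lower it.

step_arm(
  increments=[
    {"delta_pos": [-0.2,-0.1,2.5],"dr": [0,0,-1],"fingers": 1},
    {"delta_pos": [-0.2,-0.1,4.2],"dr": [0,0,-1],"fingers": 1},
    {"delta_pos": [-0.2,-0.1,5],"dr": [0,0,-1],"fingers": 1},
    {"delta_pos": [-0.2,-0.1,5.3],"dr": [0,0,-1],"fingers": 1},
    {"delta_pos": [-0.2,-0.1,5.4],"dr": [0,0,-1],"fingers": 1},
  ],
)

```text
time: 15.28
tool_pos: [0.444, -0.0719, 0.0163]
tool_rot: [-3.142, 0.0, 2.163]
contact_force: [-3.8, -2.3, 10.1]
opening: 0.0546
grip_force: 20.0
```

step_arm(
  increments=[
    {"delta_pos": [0,0,0],"dr": [0,0,0],"fingers": 1},
    {"delta_pos": [0,0,0.05],"dr": [0,0,0],"fingers": 1},
    {"delta_pos": [0,0,0.05],"dr": [0,0,0],"fingers": 1},
    {"delta_pos": [0,0,0.05],"dr": [0,0,0],"fingers": 0.1},
    {"delta_pos": [0,0,0.05],"dr": [0,0,0],"fingers": -0.5},
  ],
)

```text
time: 15.9
tool_pos: [0.4444, -0.0714, 0.0159]
tool_rot: [3.141, 0.001, 2.164]
contact_force: [0.0, -0.5, -0.5]
opening: 0.061
grip_force: 0.0
```

step_arm(
  increments=[
    {"delta_pos": [0,0,0],"dr": [0,0,0],"fingers": -1},
    {"delta_pos": [0,0,0],"dr": [0,0,0],"fingers": -1},
    {"delta_pos": [0,0,-5],"dr": [0,0,0],"fingers": -1},
    {"delta_pos": [0,0,-11],"dr": [0,0,0],"fingers": -1},
    {"delta_pos": [0,0,-17],"dr": [0,0,0],"fingers": -1},
  ],
)

```text
time: 16.52
tool_pos: [0.4436, -0.0712, 0.187]
tool_rot: [-3.141, -0.0, 2.164]
contact_force: [1.7, 0.3, 0.8]
opening: 0.092
grip_force: 0.0
```

```bash
python3 -c "
from h import *
to((.444,.06,.22,165))"
```

```text
[10.85  7.37 -3.29] [  0.  -0. -41.] | q6~ -67.0
```

```bash
python3 -c "
from h import *
to((.444,.072,.21,124))"
```

```text
[11.84  8.04 -2.29] [-0. -0.  0.] | q6~ -25.0
```

step_arm(
  increments=[
    {"delta_pos": [4.5,3,-2.3],"dr": [0,0,0],"fingers": -1},
    {"delta_pos": [9,6,-2.3],"dr": [0,0,0],"fingers": -1},
    {"delta_pos": [11.8,8,-2.3],"dr": [0,0,0],"fingers": -1},
    {"delta_pos": [11.8,8,-2.3],"dr": [0,0,0],"fingers": -1},
    {"delta_pos": [11.8,8,-2.3],"dr": [0,0,0],"fingers": -1},
  ],
)

```text
time: 17.15
tool_pos: [0.4442, 0.0708, 0.2082]
tool_rot: [-3.141, 0.0, 2.165]
contact_force: [0.6, 0.4, -0.5]
opening: 0.0914
grip_force: 0.0
```

```bash
python3 -c "
from h import *
wr('pics/w5.png')"
```

```text
17.2 [0.44424045 0.07045397 0.20817195] [-3.14112035e+00  1.77685633e-05  2.16370131e+00]
```

View pics/w5.png

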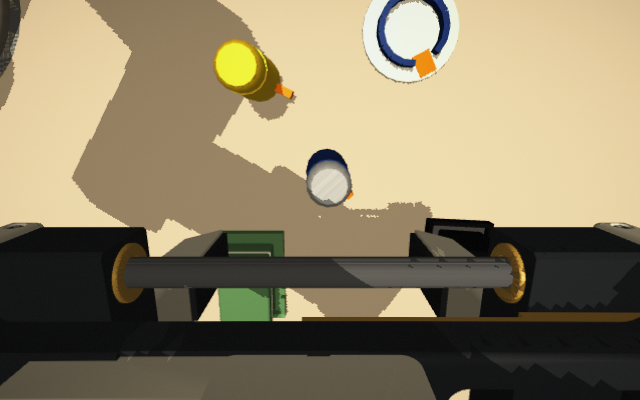

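The shaver head top is centred at about (329,184), with its rib just visible at (351,194). The cradle notch patch is at (424,64), with the disc centred near (411,32). I'll refine the rib angle from the orange blobs in the first two pictures.

```bash
python3 - <<'E'
from h import *
P=ld('pics/w5.png');c=pz(P,329,184,.1)[:2];print("shaver",c)
k=pz(P,411,34,.004);d=pz(P,424,64,.004);print("cradle",k,np.degrees(np.arctan2(*(d-k)[1::-1])))
def orange(fn,u0,v0,r=14):
    im=cv2.imread(fn).astype(int);b,g,rr=im[...,0],im[...,1],im[...,2]
    m=(rr>90)&(rr>1.6*g)&(g<150)&(b<.8*g); v,u=np.nonzero(m)
    s=(abs(u-u0)<r)&(abs(v-v0)<r); return np.array([u[s].mean(),v[s].mean()]),s.sum()
for n,fn,rib,top,notch,disc in(("scene","pics/scene0.png",(360,211),((571-1)/3+180,(163-1)/3+130),(413,234),((733-1)/3+180,(298-1)/3+130)),
             ("side","pics/side0.png",(291,207),((193-1)/3+215,(184-1)/3+125),(261,184),((104-1)/3+215,(182-1)/3+125))):
    Q=viewer.camera_params(n); ax=pz(Q,*top,.1)[:2]
    for a0,nm in((c,"wristaxis"),(ax,"ownaxis")):
        o,ns=orange(fn,*rib,10); best=[]
        for t in range(-40,15):
            a=np.radians(t);pts=[proj(Q,(a0[0]+r*np.cos(a)-s*np.sin(a),a0[1]+r*np.sin(a)+s*np.cos(a),z)) for r,s,z in [(38,0,10),(30,0,20),(36,0,20),(38,3,10),(38,-3,10)] for r,s,z in [(r/1e3,s/1e3,z/1e3)]]
            best.append((np.hypot(*(np.mean(pts,0)-o)),t))
        print(n,nm,o,ns,min(best))
    o,ns=orange(fn,*notch,8);q=pz(Q,*o,.004);dc=pz(Q,*disc,.004);print(n,"notch",o,ns,q,np.degrees(np.arctan2(*(q-dc)[1::-1])))
to((*c,.046,124))
E
```

```text
shaver [0.4443 0.0856]
cradle [0.4389 0.2424 0.004 ] -27.455168224723533
scene wristaxis [360.19047619 209.80952381] 21 (np.float64(2.2975550464701824), -10)
scene ownaxis [360.19047619 209.80952381] 21 (np.float64(2.5610169328874233), -14)
scene notch [413.23684211 234.15789474] 38 [0.4664 0.2308 0.004 ] -32.366638064724995
side wristaxis [289.93939394 206.60606061] 33 (np.float64(2.0997399345706986), -20)
side ownaxis [289.93939394 206.60606061] 33 (np.float64(2.4206695998273005), -8)
side notch [260.91666667 183.66666667] 12 [0.4683 0.2281 0.004 ] -24.443954780416572
[ 1.25  0.86 16.22] [-0.  0. -0.] | q6~ -23.0
```

step_arm(
  increments=[
    {"delta_pos": [1.3,0.9,3],"dr": [0,0,0],"fingers": -1},
    {"delta_pos": [1.3,0.9,8],"dr": [0,0,0],"fingers": -1},
    {"delta_pos": [1.3,0.9,13],"dr": [0,0,0],"fingers": -1},
    {"delta_pos": [1.3,0.9,16],"dr": [0,0,0],"fingers": -1},
    {"delta_pos": [1.3,0.9,16.4],"dr": [0,0,0],"fingers": -1},
  ],
)

```text
time: 17.82
tool_pos: [0.4433, 0.0859, 0.0428]
tool_rot: [-3.138, -0.002, 2.162]
contact_force: [0.3, 0.3, 0.3]
opening: 0.0917
grip_force: 0.0
```

step_arm(
  increments=[
    {"delta_pos": [0,0,0],"dr": [0,0,0],"fingers": 0},
    {"delta_pos": [0,0,0],"dr": [0,0,0],"fingers": 0.3},
    {"delta_pos": [0,0,0],"dr": [0,0,0],"fingers": 1},
    {"delta_pos": [0,0,0],"dr": [0,0,0],"fingers": 1},
    {"delta_pos": [0,0,0],"dr": [0,0,0],"fingers": 1},
  ],
  newtons=25,
)

```text
time: 18.45
tool_pos: [0.4446, 0.0871, 0.0446]
tool_rot: [3.141, 0.0, 2.164]
contact_force: [0.2, 0.0, -0.6]
opening: 0.0463
grip_force: 0.0
```

```bash
python3 -c "
from h import *
s=robot.observe();print(s['tool_pos'],s['tool_rot'])
to((.437,.2455,.09,107.5),(.437,.2455,.016,107.5))"
```

```text
[0.44455181 0.08712082 0.04461502] [3.14110106e+00 2.11045166e-04 2.16442018e+00]
[13.55  8.24 -4.54] [ 0.   0.  16.5] | q6~ 11.5
[13.55  8.23  2.86] [ 0.   0.  16.5] | q6~ 11.5
```

Not closed yet (opening 46 mm), so I'll finish closing and then lift and carry.

step_arm(
  increments=[
    {"delta_pos": [0,0,0],"dr": [0,0,0],"fingers": 1},
    {"delta_pos": [0,0,0],"dr": [0,0,0],"fingers": 1},
    {"delta_pos": [0,0,-1],"dr": [0,0,0],"fingers": 1},
    {"delta_pos": [0,0,-3],"dr": [0,0,0],"fingers": 1},
    {"delta_pos": [0,0,-6],"dr": [0,0,0],"fingers": 1},
  ],
)

```text
time: 19.08
tool_pos: [0.4438, 0.087, 0.1048]
tool_rot: [-3.14, -0.001, 2.164]
contact_force: [0.6, 0.3, -0.5]
opening: 0.0398
grip_force: 25.0
```

step_arm(
  increments=[
    {"delta_pos": [4.5,2.7,0],"dr": [0,0,6],"fingers": 1},
    {"delta_pos": [9,5.4,0],"dr": [0,0,12],"fingers": 1},
    {"delta_pos": [13.5,8.2,0],"dr": [0,0,16.5],"fingers": 1},
    {"delta_pos": [13.5,8.2,0],"dr": [0,0,16.5],"fingers": 1},
    {"delta_pos": [13.5,8.2,0],"dr": [0,0,16.5],"fingers": 1},
  ],
)

```text
time: 19.7
tool_pos: [0.4366, 0.2446, 0.1044]
tool_rot: [-3.141, 0.0, 1.878]
contact_force: [-0.6, 0.3, -2.3]
opening: 0.0395
grip_force: 25.0
```

```bash
python3 -c "
from h import *
viewer.read_camera('wrist')
s=robot.observe();print(s['tool_pos'],s['tool_rot'],s['opening'],s['contact_force'])
to((.437,.2455,.049,107.5))
a=snap('scene','pics/s6.png')[175:265,370:470];b=snap('side','pics/d6.png')[110:200,210:310]
cv2.imwrite('pics/c6.png',cv2.resize(np.hstack([a,b])[:,:,::-1],None,fx=4,fy=4,interpolation=cv2.INTER_CUBIC))"
```

```text
[0.43676531 0.24411552 0.10442726] [-3.14103964e+00  2.58128951e-04  1.87645520e+00] 0.03976154694550454 [ 0.1171286  -0.62028102 -1.49177488]
[0.13 0.07 5.54] [-0.  0.  0.] | q6~ 11.5
```

View pics/c6.png

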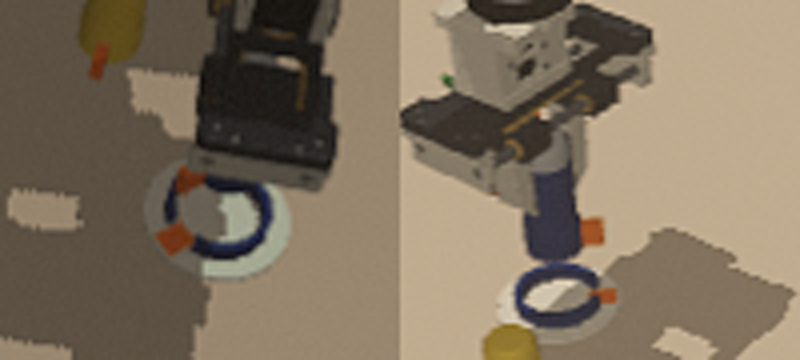

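The shaver hangs over the cradle with its rib on the notch side in both views. I'll check the rib angle against predicted projections.

```bash
python3 - <<'E'
from h import *
def blobs(fn,box):
    im=cv2.imread(fn).astype(int);b,g,r=im[...,0],im[...,1],im[...,2]
    m=((r>100)&(r>1.7*g)&(b<.8*g)).astype(np.uint8);M=np.zeros_like(m);x0,x1,y0,y1=box;M[y0:y1,x0:x1]=m[y0:y1,x0:x1]
    n,_,st,c=cv2.connectedComponentsWithStats(M); return [(st[i].tolist(),c[i].round(1)) for i in range(1,n) if st[i][4]>4]
print(blobs("pics/s6.png",(405,425,210,245)));print(blobs("pics/d6.png",(250,275,155,195)))
s=robot.observe()["tool_pos"]
for n in("scene","side"):
    Q=viewer.camera_params(n)
    for t in(-45,-38,-30,-22,-15):
        a=np.radians(t);f=lambda r,z,w=0:proj(Q,(s[0]+r*np.cos(a)-w*np.sin(a),s[1]+r*np.sin(a)+w*np.cos(a),z)).round(1)
        C=np.array([f(r,z,w) for r in(.022,.038) for z in(.06,.08) for w in(-.004,.004)])
        print(n,t,"rib bbox",C.min(0),C.max(0),"tipctr",f(.038,.07),"patch",f(.034,.004))
E
```

```text
[([415, 217, 3, 3, 5], array([416.2, 217.8])), ([409, 231, 9, 8, 40], array([413.2, 234.2]))]
[([255, 165, 6, 6, 33], array([257.3, 167.6])), ([258, 182, 6, 4, 14], array([261.1, 183.6]))]
scene -45 rib bbox [411.4 212. ] [419.9 220.5] tipctr [412.6 217. ] patch [410.1 230.8]
scene -38 rib bbox [412.  212.9] [420.6 222. ] tipctr [413.4 218.5] patch [410.8 232.1]
scene -30 rib bbox [412.9 213.9] [421.4 223.5] tipctr [414.5 220.1] patch [411.8 233.5]
scene -22 rib bbox [414.2 214.9] [422.4 224.9] tipctr [415.9 221.6] patch [413.  234.8]
scene -15 rib bbox [415.4 215.7] [423.4 225.9] tipctr [417.4 222.8] patch [414.2 235.8]
side -45 rib bbox [254. 165.] [260.4 172.3] tipctr [259.8 168.9] patch [260.4 185.9]
side -38 rib bbox [254.3 164.5] [260.5 171.4] tipctr [260.1 168. ] patch [260.6 185. ]
side -30 rib bbox [254.5 163.5] [260.5 170.8] tipctr [260.1 167. ] patch [260.7 184.1]
side -22 rib bbox [254.2 162.5] [260.5 170.2] tipctr [259.9 165.9] patch [260.5 183.2]
side -15 rib bbox [253.8 161.7] [260.3 169.7] tipctr [259.6 165.1] patch [260.2 182.4]
```

The rib is at about -30° and the notch at about -26°, so both are well within the fit. I'll turn 3° and lower it.

step_arm(
  increments=[
    {"delta_pos": [0.1,0.1,2],"dr": [0,0,-3],"fingers": 1},
    {"delta_pos": [0.1,0.1,3.5],"dr": [0,0,-3],"fingers": 1},
    {"delta_pos": [0.1,0.1,4.2],"dr": [0,0,-3],"fingers": 1},
    {"delta_pos": [0.1,0.1,4.6],"dr": [0,0,-3],"fingers": 1},
    {"delta_pos": [0.1,0.1,4.9],"dr": [0,0,-3],"fingers": 1},
  ],
)

```text
time: 20.48
tool_pos: [0.4378, 0.2461, 0.0554]
tool_rot: [3.141, -0.0, 1.928]
contact_force: [0.2, -0.7, -2.0]
opening: 0.0399
grip_force: 25.0
```

step_arm(
  increments=[
    {"delta_pos": [0,0,0.2],"dr": [0,0,0],"fingers": 1},
    {"delta_pos": [0,0,0.4],"dr": [0,0,0],"fingers": 1},
    {"delta_pos": [0,0,0.6],"dr": [0,0,0],"fingers": 1},
    {"delta_pos": [0,0,0.7],"dr": [0,0,0],"fingers": 1},
    {"delta_pos": [0,0,0.7],"dr": [0,0,0],"fingers": 1},
  ],
)

```text
time: 21.1
tool_pos: [0.4376, 0.2461, 0.0485]
tool_rot: [3.141, -0.0, 1.929]
contact_force: [-0.2, -0.2, -0.6]
opening: 0.0394
grip_force: 25.0
```

```bash
python3 -c "
from h import *
s=robot.observe();print(s['tool_pos'],s['contact_force'],s['torque'])
a=snap('scene','pics/s7.png')[175:265,370:470];b=snap('side','pics/d7.png')[110:200,210:310]
cv2.imwrite('pics/c7.png',cv2.resize(np.hstack([a,b])[:,:,::-1],None,fx=4,fy=4,interpolation=cv2.INTER_CUBIC))"
```

```text
[0.43758457 0.24609831 0.04845832] [-0.24980578 -0.18416317 -0.61685475] [-0.08909496  0.06063712 -0.00235483]
```

View pics/c7.png

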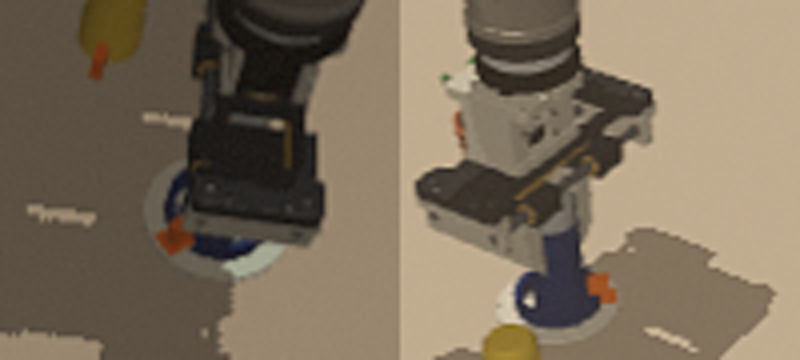

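The rib sits at the notch and the height matches floor contact, so I'll release.

step_arm(
  increments=[
    {"delta_pos": [0,0,0.05],"dr": [0,0,0],"fingers": 1},
    {"delta_pos": [0,0,0.05],"dr": [0,0,0],"fingers": 0.3},
    {"delta_pos": [0,0,0.05],"dr": [0,0,0],"fingers": -0.3},
    {"delta_pos": [0,0,0.05],"dr": [0,0,0],"fingers": -0.6},
    {"delta_pos": [0,0,0.05],"dr": [0,0,0],"fingers": -0.6},
  ],
)

```text
time: 21.82
tool_pos: [0.4377, 0.2461, 0.0478]
tool_rot: [3.141, -0.0, 1.929]
contact_force: [-0.6, -0.4, 0.3]
opening: 0.065
grip_force: 0.0
```

step_arm(
  increments=[
    {"delta_pos": [0,0,0],"dr": [0,0,0],"fingers": -0.8},
    {"delta_pos": [0,0,-3],"dr": [0,0,0],"fingers": -0.8},
    {"delta_pos": [0,0,-8],"dr": [0,0,0],"fingers": -0.8},
    {"delta_pos": [0,0,-14],"dr": [0,0,0],"fingers": -0.8},
    {"delta_pos": [0,0,-20],"dr": [0,0,0],"fingers": -0.8},
  ],
)

```text
time: 22.45
tool_pos: [0.4373, 0.2459, 0.2497]
tool_rot: [-3.142, -0.0, 1.929]
contact_force: [0.7, 0.3, 0.4]
opening: 0.0826
grip_force: 0.0
```

step_arm(
  increments=[
    {"delta_pos": [5,0,0],"dr": [0,0,0],"fingers": -0.8},
    {"delta_pos": [10,0,0],"dr": [0,0,0],"fingers": -0.8},
    {"delta_pos": [15,0,0],"dr": [0,0,0],"fingers": -0.8},
    {"delta_pos": [20,0,0],"dr": [0,0,0],"fingers": -0.8},
    {"delta_pos": [20,0,0],"dr": [0,0,0],"fingers": -0.8},
  ],
)

```text
time: 23.08
tool_pos: [0.3658, 0.4359, 0.2473]
tool_rot: [-3.141, -0.001, 1.933]
contact_force: [0.1, -0.4, 0.2]
opening: 0.0826
grip_force: 0.0
```

```bash
python3 -c "
from h import *
a=snap('scene','pics/s8.png')[130:330,180:447];b=snap('side','pics/d8.png')[125:325,215:482]
cv2.imwrite('pics/c8.png',cv2.resize(np.vstack([a,b])[:,:,::-1],None,fx=1.5,fy=1.5,interpolation=cv2.INTER_CUBIC))
z=np.hstack([a[75:185,75:265],b[10:120,15:205]])
cv2.imwrite('pics/c8.png',cv2.resize(np.vstack([np.hstack([a,b])])[:,:,::-1],(800,300),interpolation=cv2.INTER_AREA))
cv2.imwrite('pics/c9.png',cv2.resize(z[:,:,::-1],None,fx=2.1,fy=2.1,interpolation=cv2.INTER_CUBIC))
im=np.vstack([cv2.imread('pics/c8.png')[:, :798],cv2.imread('pics/c9.png')[:, :798]]);cv2.imwrite('pics/c10.png',im);print(im.shape)"
```

```text
(531, 798, 3)
```

View pics/c10.png

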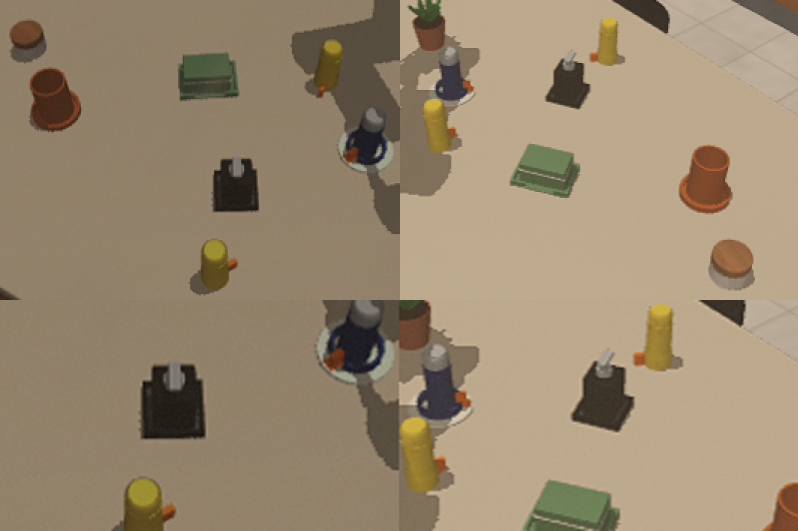

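All four things stand upright in their holders, with the shaver's rib in the notch. The jar and pot look undisturbed and the gripper is clear.

```bash
python3 -c "
from cell import robot
print(robot.hand_in())"
```

```text
the job is handed in; nothing more can be done
None
```

I put the tumbler, dispenser, soap box and shaver back in their matching holders, with the shaver's rib in the notch, and handed the job in at about 23 s; the jar and pot were not touched, and the hand-in returned no verdict.

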